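# Start up the dry block heater in the safe order

### The arm

A 6-joint arm with a two-finger parallel gripper is mounted at the origin on a cart in front of the work surface, level with it; the furniture and walls round the work are solid. World frame = base frame: x ahead of the robot, y to its left, z up, the work surface at z = 0. Lengths are in m, angles in rad, forces in N, time in s.
With the tool pointing down it reaches from about 0.425 to 0.925 m from the base axis. Payload 12.5 kg.
Tool frame: the origin (TCP) lies between the finger pads; the fingertips stand 17 mm ahead of it and the grasp point (between the pads) lies 2 mm behind it; x points along the fingers, y is the direction in which the jaws open and shut, and the axes are right-handed (so a half turn about x gives the same grasp; the last joint's range is limited). The gripper opens to 85 mm and grips with 20 to 120 N. Pads are 22 mm wide; open, the fingers measure 114 mm over their backs; the gripper's body (76 mm by 85 mm) begins 54 mm behind the grasp point. The pads swing forward as they close: fully open they stand 13 mm farther back than shut.
Start: joints at [-1.223, 0.491, 1.559, -0, 1.092, -0.106], TCP at [0.274, -0.562, 0.248] pointing down, gripper open.
Joint ranges: [-3.1, 3.1], [-0.84, 2.19], [0.05, 2.79], [-1.13, 4.28], [0.06, 2.93], [-2.69, 2.69]. Speed limits (rad/s): [2.22, 2.22, 2.79, 3.14, 3.14, 3.14].

### API

Orientations are given as a unit quaternion [x, y, z, w].
In Python, from rig import robot, eyes, close_job gives the robot as it stands.
- The arm moves only by the shell command python3 -m handwheel 'ROWS' [OPENING] [FORCE]. ROWS is text: rows parted by semicolons, each of 6 numbers parted by spaces: the shift along the tool's x, y, z as a fraction of full scale, then the turn, a rotation vector about the tool's x, y, z as a fraction of full scale. A call has 1 to 12 rows; each row is the pose to reach, as a shift and turn from the pose commanded when the call began, along the tool's axes at that moment; what a row does not reach only later rows make up. Full scale, the value 1, is 0.3 m for a shift and 60 degrees for a turn. A row lasts 1/10 s, in which the tool goes at most 50 mm and 8.59 degrees, less where a joint would pass 70% of its speed; a pose out of reach is approached as far as the arm can. A call with a number of a shift or a turn outside -1 to 1 is refused whole. A call with a gripper value outside its range is refused whole. OPENING is the opening, from 0 (shut) to 1 (fully open), set as the call begins (- or left out, the last holds). The fingers move at their own pace and stop on an object; FORCE is the grip in N (left out, the last holds). Time passes only in rows, so rows that repeat a pose let the fingers close. It gives the time, the measured TCP pose, the force and the opening at its end, in the units of the state.
- robot.sense(): the state, without advancing time (a new reading comes with each control period).
- eyes.snapshot(name): name is "side" or "top" or "wrist"; returns a dict with "frame" (420x560x3 uint8, red, green, blue), "vertical_fov" (degrees; the focal length in pixels is half the picture's height over the tangent of half this angle, whatever the lens; pixels are square), "cx", "cy" (the principal point, pixels), "R" (3x3) and "t" (3): a world point X has camera coordinates R X + t. Camera axes: x right, y down, z forward; pixel columns grow to the right and rows downward; lengths in m; the calibration is good to about 2 mm. A picture is of the moment at which its call begins. There is no depth.
- close_job(): hands the job in, once; it reports no verdict.
The state is a dict: "clock": time; "joint_pos": joint angles; "joint_vel": joint speeds; "joint_efforts": joint torques, N m; "tcp_pos": TCP position; "ee_rot": TCP orientation; "ft_force": force on the tool from outside, world axes, zero at the start; "torque": the same for the moment, N m; "grip_width": finger opening in m.
Only numpy, scipy, OpenCV 4.12 (cv2) and the standard library are available. Lean on these libraries where they do the work, as an engineer would, in place of code of your own. Each camera call takes 0.05 s, during which the arm holds its last target.

### The job

Start up the block heater on the bench by pressing its controls in this order: first tip the grey power rocker fully on by pressing down its near half with the white bar, then push the blue fan key fully in, and only then the orange heat key fully in. All three stay down by themselves. Leave the white key out, and leave the tubes in the block and the vials beside it where they stand.

Things in the scene. Friction and masses are not known exactly. Their poses are not given: they have to be found in the camera images.
- heater: dry block heater, fixed: off-white, 220 (x) by 260 mm (y). Origin: centre of its underside, on the bench; x points to its back, z up. Front (x -120 to -2 mm): flat deck 45 mm high; on it at x = -68 mm, in a row along y 56 mm apart, stand the rocker and the blue, orange and white keys, in any order. Behind (x 0 to 102 mm): drilled block, top 68 mm high; tubes in it reach 103 mm
- rocker (a joint): dark grey power rocker, 52 mm long along the heater's x, 26 mm wide, tipping about the heater's y axis through its middle, 8 mm above the deck. 0 = off (far half down, near half up), 0.36 rad = on (near half, the one with the white bar, fully down). Stays where it is left; needs about 3 to 5 N near its end
- rocker_press (a point): point on the top face of the rocker's near half (the half with the white bar, toward the front of the heater), 18.5 mm from the pivot; moves with the rocker, about 21 mm above the deck when off, 15 mm when on. The face slopes up to the front by 0.26 rad when off, down to the front by 0.10 rad when on. Press straight down
- key_blue (a joint): travel of the blue (fan) key: 0 = fully out, 0.008 m = fully in. It has no return spring: it takes about 4 N to push and stays where it is left
- key_blue_top (a point): centre of the top face of the blue key, a square cap 27 x 27 mm; 17 mm above the deck when out, 9 mm when in (its black bezel is 4 mm high). Pushed straight down
- key_orange (a joint): travel of the orange (heat) key: 0 = fully out, 0.008 m = fully in. It has no return spring: it takes about 4 N to push and stays where it is left
- key_orange_top (a point): centre of the top face of the orange key, a square cap 27 x 27 mm; 17 mm above the deck when out, 9 mm when in (its black bezel is 4 mm high). Pushed straight down
- key_white (a joint): travel of the white (alarm) key: 0 = fully out, 0.008 m = fully in. It has no return spring: it takes about 4 N to push and stays where it is left
- key_white_top (a point): centre of the top face of the white key, a square cap 27 x 27 mm; 17 mm above the deck when out, 9 mm when in (its black bezel is 4 mm high). Pushed straight down
- tube_1: loose capped sample tube, 16 mm across, 75 mm tall, violet cap, standing in a 40 mm deep hole of the heater's block; origin at its foot
- tube_2: loose capped sample tube, 16 mm across, 75 mm tall, violet cap, standing in a 40 mm deep hole of the heater's block; origin at its foot
- tube_3: loose capped sample tube, 16 mm across, 75 mm tall, violet cap, standing in a 40 mm deep hole of the heater's block; origin at its foot
- vial_1: loose white screw-cap vial, 25 mm across, 61 mm tall, standing on the bench beside the heater; origin at its foot
- vial_2: loose white screw-cap vial, 25 mm across, 61 mm tall, standing on the bench beside the heater; origin at its foot

How it is judged:
On the way, in this order (a step that is already met when the one before it is completed fails the run):
1. the power rocker is on (value of joint rocker above 0.3 rad), for 0.1 s.
2. the blue fan key is fully in (value of joint key_blue above 0.0065 m), for 0.1 s.
3. the orange heat key is fully in (value of joint key_orange above 0.0065 m), for 0.1 s.
At the end, for the whole second after the job is handed in: rocker over 0.30 rad (of 0.36), blue and orange keys in by more than 6.5 mm (of 8), white key in by less than 2.5 mm, every tube and vial upright and within 12 mm of where it stood (value of joint rocker above 0.3 rad and value of joint each of key_blue, key_orange above 0.0065 m and value of joint key_white below 0.0025 m and distance of each of tube_1, tube_2, tube_3, vial_1, vial_2 from where it was at the start of the episode below 0.012 m and angle between each of tube_1, tube_2, tube_3, vial_1, vial_2's own z axis and vertical below 0.25 rad); the robot touches nothing.
It fails at once if the blue key is pushed before the power is on (value of joint key_blue above 0.002 m and value of joint rocker below 0.3 rad).
It fails at once if the orange key is pushed before the fan key is in (value of joint key_orange above 0.002 m and value of joint key_blue below 0.0065 m).
It fails at once if the white key is pushed (value of joint key_white above 0.0025 m).
It fails at once if a tube or vial is moved or lifted (over 12 mm) (not (distance of each of tube_1, tube_2, tube_3, vial_1, vial_2 from where it was at the start of the episode below 0.012 m)).
It also fails if it takes over 38 s, if anything falls off the work surface, if the arm or the gripper's body presses on something with over 40 N, if the wrist force passes 120 N, or if a joint passes its speed limit or range.

## Working session

There is one attempt and no reset: what is moved stays moved. The work goes in short steps, Python scripts to look and compute and a shell command to move; the robot and the scene stay as the last step left them, time stands still between calls to the robot, and variables do not carry over. Pictures are saved under pics/ and viewed, and the job is handed in when it is done.

```bash
mkdir -p pics; ls; python3 - <<'E'
from rig import robot, eyes
import cv2,pickle
s=robot.sense();print({k:s[k] for k in ("clock","tcp_pos","ee_rot","ft_force","grip_width")})
d={}
for n in("side","top"):
    p=eyes.snapshot(n);d[n]=p;cv2.imwrite(f"pics/{n}0.png",p["frame"][:,:,::-1]);print(n,p["vertical_fov"],p["cx"],p["cy"],p["R"],p["t"])
pickle.dump(d,open("d0.pkl","wb"))
E
```

```text
pics
{'clock': 0.0, 'tcp_pos': array([ 0.27393298, -0.56152288,  0.24772443]), 'ee_rot': array([-0.68893237, -0.15947335,  0.68903114, -0.15867114]), 'ft_force': array([ 0.72832986,  0.07907468, -0.553826  ]), 'grip_width': 0.08544853373302214}
side 44.06280023504694 283.29099784666107 211.79184554064685 [[ 0.987264   -0.15756913 -0.02194925]
 [-0.11056568 -0.58037143 -0.80681115]
 [ 0.11438982  0.79896243 -0.59040156]] [-0.55767607  0.20005592  0.83458482]
top 49.941556391966884 267.59265449287915 217.4148508124445 [[-0.02120139 -0.99976671  0.00412646]
 [-0.97724685  0.01985223 -0.21117405]
 [ 0.21104287 -0.00850975 -0.97743976]] [0.12293941 0.58016288 0.80650817]
```

View pics/side0.png

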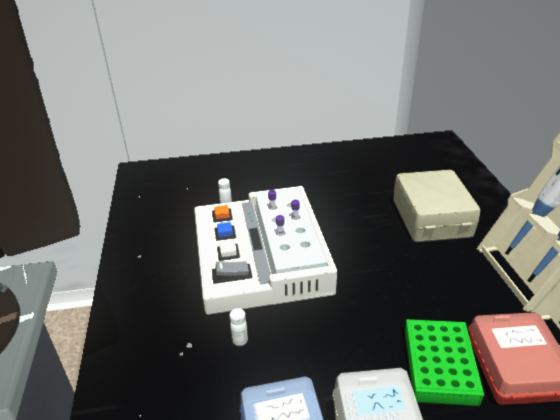

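View pics/top0.png

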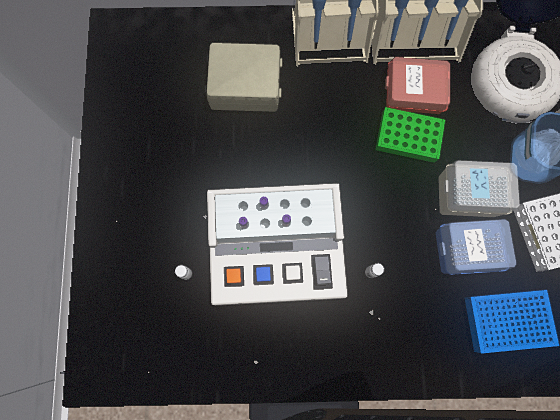

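```bash
python3 - <<'E'
import cv2
a=cv2.imread("pics/top0.png")[175:310,170:395];cv2.imwrite("pics/topc.png",cv2.resize(a,None,fx=3.5,fy=3.5,interpolation=cv2.INTER_CUBIC))
a=cv2.imread("pics/side0.png")[175:310,185:345];cv2.imwrite("pics/sidec.png",cv2.resize(a,None,fx=4,fy=4,interpolation=cv2.INTER_CUBIC))
E
```

```text
(no output)
```

View pics/topc.png

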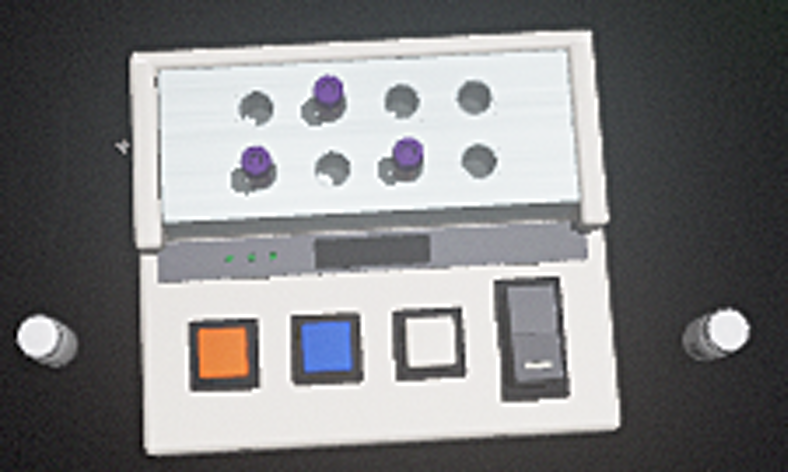

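View pics/sidec.png

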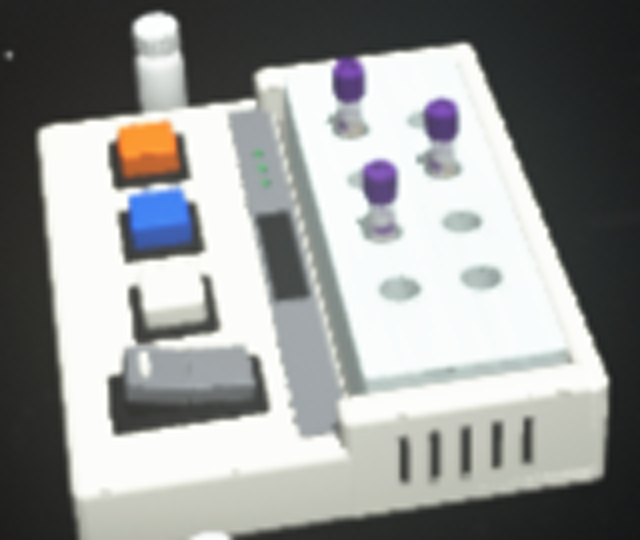

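```bash
cat > h.py <<'E'
import numpy as np,pickle
from scipy.optimize import least_squares
d=pickle.load(open("d0.pkl","rb"))
def proj(n,X):
    p=d[n];f=210/np.tan(np.radians(p["vertical_fov"]/2));c=np.asarray(X)@np.array(p["R"]).T+p["t"]
    return c[...,:2]/c[...,2:]*f+[p["cx"],p["cy"]]
def back(n,uv,z):
    p=d[n];f=210/np.tan(np.radians(p["vertical_fov"]/2));R=np.array(p["R"]);C=-R.T@p["t"]
    r=R.T@np.array([(uv[0]-p["cx"])/f,(uv[1]-p["cy"])/f,1]);return C+r*(z-C[2])/r[2]
T=lambda u,v:(170+(u+.5)/3.5-.5,175+(v+.5)/3.5-.5)
S=lambda u,v:(185+(u+.5)/4-.5,175+(v+.5)/4-.5)
E
python3 - <<'E'
from h import *
t=[T(223,352),T(327,346),T(433,341)];s=[S(147,138),S(159,204),S(171,283)]
for a,b in zip(t,s): print(back("top",a,.062),back("side",b,.062))
print("bar",back("top",T(538,365),.0675))
print("vials",back("top",T(40,335),.061),back("top",T(730,328),.061))
def pts(q):
    x,y,th=q;c,s_=np.cos(th),np.sin(th)
    L=np.array([[-.068,.084-.056*i,.062] for i in range(3)]+[[-.12,.13,.045],[-.12,-.13,.045],[.102,.13,.09],[.102,-.13,.09]])
    return np.c_[x+c*L[:,0]-s_*L[:,1],y+s_*L[:,0]+c*L[:,1],L[:,2]]
def res(q):
    P=pts(q)[:3];return np.r_[(proj("top",P)-t).ravel(),.5*(proj("side",P)-s).ravel()]
r=least_squares(res,[.7,0,0]);print(r.x,r.fun.round(2))
x,y,th=r.x
P=pts(r.x);print("corners top crop",(proj("top",P)-[170,175])*3.5)
for n,l in dict(orange=.084,blue=.028,white=-.028,rock=-.084).items():
    lx=-.068-(.0185 if n=="rock" else 0);print(n,x+np.cos(th)*lx-np.sin(th)*l,y+np.sin(th)*lx+np.cos(th)*l)
p=[x+np.cos(th)*-.0865+np.sin(th)*.084,y+np.sin(th)*-.0865-np.cos(th)*.084,.066];print("rp crop",(proj("top",p)-[170,175])*3.5,(proj("side",p)-[185,175])*4)
from scipy.spatial.transform import Rotation as Ro
print(Ro.from_quat([-0.68893237,-0.15947335,0.68903114,-0.15867114]).as_matrix().round(4))
E
```

```text
[0.47314468 0.17730021 0.062     ] [0.47441015 0.17693193 0.062     ]
[0.47518275 0.12162268 0.062     ] [0.47661493 0.12400857 0.062     ]
[0.47666869 0.06477145 0.062     ] [0.4780024  0.06645447 0.062     ]
bar [0.46230823 0.00978901 0.0675    ]
vials [0.4843584  0.27545066 0.061     ] [ 0.48040146 -0.09530404  0.061     ]
[0.54413473 0.09552588 0.03179376] [-0.01 -0.19  0.14 -0.05 -0.33 -0.2  -0.24 -0.03 -0.32  0.48 -0.25  0.23]
corners top crop [[221.70616002 350.08590216]
 [326.25549355 344.55894877]
 [430.5942547  339.04312719]
 [142.02969877 454.26033405]
 [623.21815586 428.3590926 ]
 [121.24259224  34.26200156]
 [600.96273314  10.3857697 ]]
orange 0.4734988715224115 0.17732181423651416
blue 0.475279021995234 0.12135011545673699
white 0.4770591724680564 0.06537841667695982
rock 0.46034867245113104 0.008818632473125199
rp crop [538.3946055  367.63948597] [135.8415915  367.50587549]
[[-4.000e-04  4.384e-01 -8.988e-01]
 [ 1.100e-03 -8.988e-01 -4.384e-01]
 [-1.000e+00 -1.100e-03 -1.000e-04]]
```

```bash
python3 -m handwheel '0 -0.72 -0.69 0.40 0 0;0 -0.72 -0.69 0.40 0 0;0 -0.72 -0.69 0.40 0 0;0 -0.72 -0.69 0.40 0 0;0 -0.72 -0.69 0.40 0 0;0 -0.72 -0.69 0.40 0 0;0 -0.72 -0.69 0.40 0 0;0 -0.72 -0.69 0.40 0 0;0 -0.72 -0.69 0.40 0 0' 0
cat > go.py <<'E'
import sys,numpy as np
from rig import robot
from scipy.spatial.transform import Rotation as Ro
s=robot.sense();M=Ro.from_quat(s["ee_rot"]).as_matrix()
g=np.array(list(map(float,sys.argv[1:4])))
c,n=np.cos(.032),np.sin(.032)
Y=np.array([n,-c,0]);X=np.array([0,0,-1.]);D=np.c_[X,Y,np.cross(X,Y)]
print(s["clock"],s["tcp_pos"],s["ft_force"],s["grip_width"]);print("rows",(M.T@(g-s["tcp_pos"])/.3).round(4),(Ro.from_matrix(M.T@D).as_rotvec()/np.radians(60)).round(4))
E
python3 go.py .456 .009 .16
```

```text
clock: 1.0
tcp_pos: [0.3653, -0.2777, 0.2483]
ee_rot: [0.707, 0.012, -0.707, 0.012]
ft_force: [-0.1, -0.0, 0.4]
grip_width: 0.0003
1.0 [ 0.36533975 -0.27766238  0.24827762] [-0.12344311 -0.03272676  0.36741338] 0.00034681400991138956
rows [ 0.294  -0.9447 -0.335 ] [ 0.0024 -0.0001 -0.0003]
```

```bash
python3 -m handwheel '0.294 -0.945 -0.335 0.002 0 0;0.294 -0.945 -0.335 0.002 0 0;0.294 -0.945 -0.335 0.002 0 0;0.294 -0.945 -0.335 0.002 0 0;0.294 -0.945 -0.335 0.002 0 0;0.294 -0.945 -0.335 0.002 0 0;0.294 -0.945 -0.335 0.002 0 0;0.294 -0.945 -0.335 0.002 0 0;0.294 -0.945 -0.335 0.002 0 0;0.294 -0.945 -0.335 0.002 0 0'
python3 go.py .456 .009 .095
python3 - <<'E'
from rig import eyes
import cv2
for n in("side","wrist"):
    cv2.imwrite(f"pics/{n}1.png",eyes.snapshot(n)["frame"][:,:,::-1])
E
```

```text
clock: 2.0
tcp_pos: [0.456, 0.0083, 0.1604]
ee_rot: [0.707, 0.011, -0.707, 0.011]
ft_force: [0.1, -0.4, -0.1]
grip_width: -0.0
2.0 [0.45598183 0.00832387 0.16041398] [ 0.14354134 -0.411026   -0.05969534] -7.943068705895928e-06
rows [ 0.218  -0.0023 -0.    ] [-0.0014 -0.0005 -0.0003]
```

View pics/side1.png

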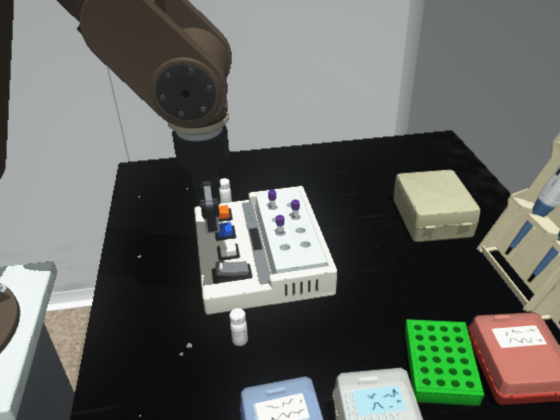

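View pics/wrist1.png

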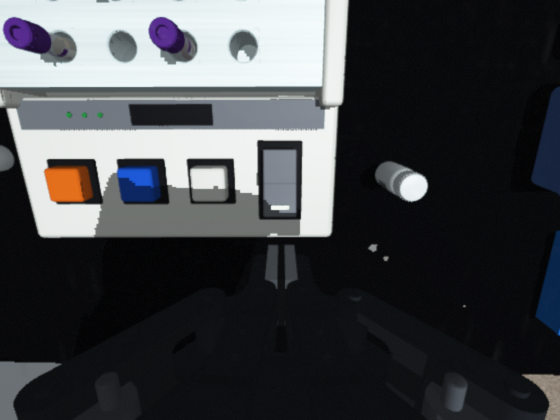

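The side view shows the shut fingers above the heater (tips about 210,228). The wrist view shows them lined up with the rocker column (280,208 is the white bar). Descending.

```bash
python3 -m handwheel '0.1 -0.002 0 -0.001 0 0;0.2 -0.002 0 -0.001 0 0;0.23 -0.002 0 -0.001 0 0;0.23 -0.002 0 -0.001 0 0'
python3 -m handwheel '0.01 0 0 0 0 0;0.02 0 0 0 0 0;0.03 0 0 0 0 0;0.03 0 0 0 0 0'
python3 - <<'E'
from h import *
print(proj("side",[.456,.009,.143]))
E
```

```text
clock: 2.5
tcp_pos: [0.4556, 0.01, 0.0906]
ee_rot: [-0.706, -0.012, 0.708, -0.012]
ft_force: [-0.1, -0.7, 0.2]
grip_width: 0.0002
clock: 2.9
tcp_pos: [0.4557, 0.0106, 0.0823]
ee_rot: [-0.707, -0.012, 0.707, -0.012]
ft_force: [0.3, -0.6, 2.5]
grip_width: -0.0001
[211.46560538 230.4088075 ]
```

Contact at the expected height; pressing on.

```bash
python3 -m handwheel '0.007 0 0 0 0 0;0.013 0 0 0 0 0;0.013 0 0 0 0 0'
python3 -m handwheel '0.005 0 0 0 0 0;0.005 0 0 0 0 0'
python3 -m handwheel '0.004 0 0 0 0 0;0.004 0 0 0 0 0'
```

```text
clock: 3.2
tcp_pos: [0.4555, 0.0106, 0.078]
ee_rot: [-0.707, -0.012, 0.707, -0.012]
ft_force: [-3.8, -0.3, 2.9]
grip_width: 0.0001
clock: 3.4
tcp_pos: [0.4554, 0.0106, 0.077]
ee_rot: [-0.707, -0.012, 0.707, -0.012]
ft_force: [-7.1, 0.2, 14.9]
grip_width: -0.0003
clock: 3.6
tcp_pos: [0.4554, 0.0106, 0.0767]
ee_rot: [-0.707, -0.012, 0.707, -0.012]
ft_force: [-11.1, -0.8, 30.7]
grip_width: 0.0
```

```bash
python3 -m handwheel '-0.06 0 0 0 0 0;-0.12 0 0 0 0 0;-0.15 0 0 0 0 0;-0.15 0 0 0 0 0'
python3 go.py .4753 .1215 .11
python3 - <<'E'
from rig import eyes
import cv2
a=eyes.snapshot("side")["frame"][175:310,185:345,::-1];b=eyes.snapshot("wrist")["frame"][120:255,240:400,::-1]
cv2.imwrite("pics/s2.png",cv2.resize(cv2.hconcat([a.copy(),b.copy()]),None,fx=2.5,fy=2.5,interpolation=cv2.INTER_CUBIC))
E
```

```text
clock: 4.0
tcp_pos: [0.4566, 0.0105, 0.1213]
ee_rot: [0.708, 0.012, -0.706, 0.012]
ft_force: [0.5, 0.3, 0.5]
grip_width: 0.0001
4.0 [0.45663953 0.01052887 0.12128897] [0.49028796 0.27990546 0.45010972] 0.00010220909148682596
rows [ 0.0377 -0.3676 -0.0746] [ 0.0019 -0.0027 -0.0005]
```

View pics/s2.png

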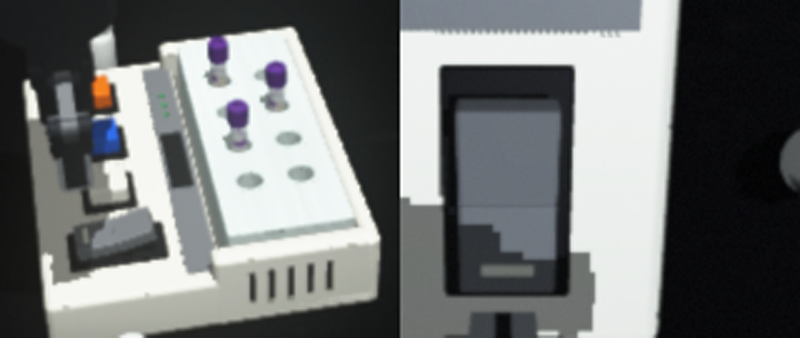

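The rocker is tipped: its near end, with the bar at (85,235), is down and its far end is raised (140,215). Now the blue key.

```bash
python3 -m handwheel '0.038 -0.368 -0.075 0 0 0;0.038 -0.368 -0.075 0 0 0;0.038 -0.368 -0.075 0 0 0;0.038 -0.368 -0.075 0 0 0;0.038 -0.368 -0.075 0 0 0'
python3 go.py .4753 .1215 .082
```

```text
clock: 4.6
tcp_pos: [0.4742, 0.1212, 0.1085]
ee_rot: [-0.707, -0.012, 0.707, -0.012]
ft_force: [-0.1, -1.0, 0.2]
grip_width: -0.0004
4.6 [0.47422079 0.12121299 0.10846254] [-0.1249252  -0.98845722  0.16905175] -0.00038713647495677747
rows [ 0.0882 -0.0009 -0.0037] [ 0.0025  0.0012 -0.0003]
```

```bash
python3 -m handwheel '0.06 0 -0.003 0 0 0;0.09 0 -0.003 0 0 0;0.1 0 -0.003 0 0 0;0.11 0 -0.003 0 0 0;0.12 0 -0.003 0 0 0;0.12 0 -0.003 0 0 0'
python3 -m handwheel '0.006 0 0 0 0 0;0.006 0 0 0 0 0'
python3 -m handwheel '0.004 0 0 0 0 0;0.004 0 0 0 0 0'
```

```text
clock: 5.2
tcp_pos: [0.4757, 0.1215, 0.0731]
ee_rot: [0.707, 0.012, -0.707, 0.012]
ft_force: [-0.3, -0.7, -0.2]
grip_width: -0.0002
clock: 5.4
tcp_pos: [0.4757, 0.1218, 0.0713]
ee_rot: [0.707, 0.012, -0.707, 0.012]
ft_force: [0.7, 0.5, 0.7]
grip_width: 0.0001
clock: 5.6
tcp_pos: [0.4758, 0.1218, 0.0709]
ee_rot: [0.707, 0.012, -0.707, 0.012]
ft_force: [-3.1, -1.8, 14.2]
grip_width: -0.0
```

```bash
python3 -m handwheel '0.003 0 0 0 0 0;0.003 0 0 0 0 0'
python3 -m handwheel '-0.06 0 0 0 0 0;-0.12 0 0 0 0 0;-0.13 0 0 0 0 0;-0.13 0 0 0 0 0'
python3 go.py .4735 .1773 .11
python3 - <<'E'
from rig import eyes
import cv2
a=eyes.snapshot("side")["frame"][175:310,185:345,::-1];b=eyes.snapshot("wrist")["frame"][120:255,200:360,::-1]
cv2.imwrite("pics/s3.png",cv2.resize(cv2.hconcat([a.copy(),b.copy()]),None,fx=2.5,fy=2.5,interpolation=cv2.INTER_CUBIC))
E
```

```text
clock: 5.8
tcp_pos: [0.4758, 0.1218, 0.0708]
ee_rot: [0.708, 0.012, -0.706, 0.012]
ft_force: [-5.4, -3.1, 28.6]
grip_width: -0.0001
clock: 6.2
tcp_pos: [0.4757, 0.1218, 0.1083]
ee_rot: [0.707, 0.012, -0.707, 0.012]
ft_force: [0.1, -0.1, -0.5]
grip_width: 0.0003
6.2 [0.47570551 0.12182015 0.10831246] [ 0.08304322 -0.05404759 -0.50057829] 0.00028085145796761
rows [-0.0056 -0.1851  0.0011] [ 0.0019 -0.0011  0.0001]
```

View pics/s3.png

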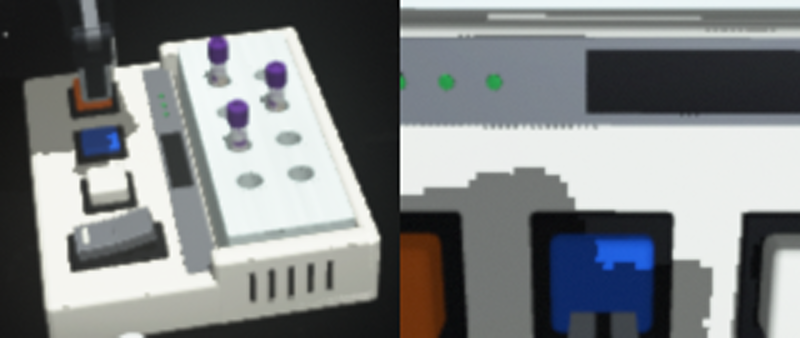

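The blue key at (100,140) now sits low in its bezel, the white key at (108,185) is still out, and the rocker is on. Next, orange.

```bash
python3 -m handwheel '-0.006 -0.185 0.001 0 0 0;-0.006 -0.185 0.001 0 0 0;-0.006 -0.185 0.001 0 0 0;-0.006 -0.185 0.001 0 0 0'
python3 -m handwheel '0.06 0 0 0 0 0;0.09 0 0 0 0 0;0.1 0 0 0 0 0;0.11 0 0 0 0 0;0.12 0 0 0 0 0;0.12 0 0 0 0 0'
python3 -m handwheel '0.008 0 0 0 0 0;0.01 0 0 0 0 0;0.01 0 0 0 0 0'
```

```text
clock: 6.7
tcp_pos: [0.4731, 0.1768, 0.1093]
ee_rot: [-0.707, -0.012, 0.707, -0.012]
ft_force: [1.0, 0.2, -0.1]
grip_width: -0.0001
clock: 7.3
tcp_pos: [0.4735, 0.177, 0.074]
ee_rot: [0.707, 0.012, -0.707, 0.012]
ft_force: [0.8, 0.5, 0.6]
grip_width: 0.0001
clock: 7.6
tcp_pos: [0.4736, 0.1772, 0.0711]
ee_rot: [0.707, 0.012, -0.707, 0.012]
ft_force: [1.4, -1.7, 1.6]
grip_width: 0.0001
```

```bash
python3 -m handwheel '0.004 0 0 0 0 0;0.004 0 0 0 0 0'
python3 -m handwheel '0.003 0 0 0 0 0;0.003 0 0 0 0 0'
python3 -m handwheel '-0.1 0 0 0 0 0;-0.2 0 0 0 0 0;-0.4 0 0 0 0 0;-0.4 0 0 0 0 0;-0.4 0 0 0 0 0'
python3 - <<'E'
from rig import eyes
import cv2
a=eyes.snapshot("side")["frame"][165:355,180:345,::-1];b=eyes.snapshot("wrist")["frame"][:,:,::-1]
a=cv2.resize(a.copy(),None,fx=2.2,fy=2.2,interpolation=cv2.INTER_CUBIC)
b=cv2.resize(b.copy(),(418,418*420//560+0))
c=cv2.copyMakeBorder(b,0,a.shape[0]-b.shape[0],0,0,0)
cv2.imwrite("pics/s4.png",cv2.hconcat([a,c]))
E
```

```text
clock: 7.8
tcp_pos: [0.4736, 0.1772, 0.0709]
ee_rot: [0.707, 0.012, -0.707, 0.012]
ft_force: [-3.4, -3.1, 18.9]
grip_width: -0.0003
clock: 8.0
tcp_pos: [0.4737, 0.1772, 0.0708]
ee_rot: [0.708, 0.012, -0.706, 0.012]
ft_force: [-6.3, -2.9, 30.9]
grip_width: 0.0002
clock: 8.5
tcp_pos: [0.4739, 0.1774, 0.1904]
ee_rot: [0.708, 0.012, -0.706, 0.012]
ft_force: [0.0, -0.2, -0.2]
grip_width: -0.0001
```

View pics/s4.png

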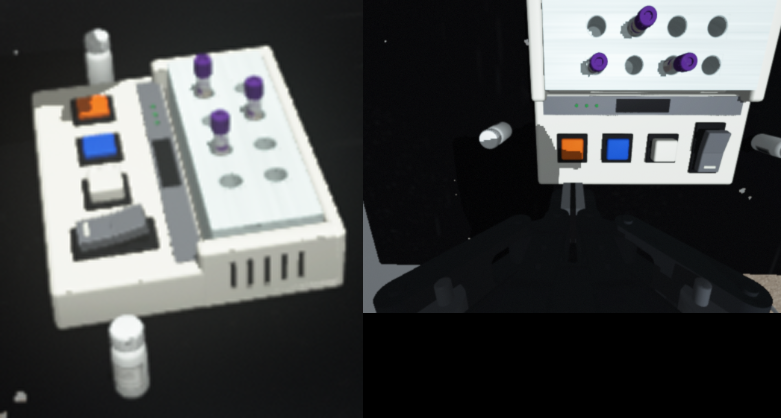

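The picture shows orange (93,108) and blue (99,147) low in their bezels, white (105,183) out and the rocker on. The tubes and vials are upright and the arm is clear.

```bash
python3 -c "
from rig import close_job
print(close_job())"
```

```text
the job is handed in; nothing more can be done
None
```

I pressed the rocker's near half, then the blue key, then the orange key, using the shut fingertips, and handed the job in at about 8.5 s. No verdict is reported.

- **Stops:** Each control was pushed until it stopped moving, with the force rising to about 30 N. The fingertips ended at about 54 mm above the bench on both keys, which matches the 54 mm expected when fully in. On the rocker they ended at about 60 mm, as expected for on.
- **Final pictures:** The rocker is on, blue and orange are down, and white is out. All tubes and vials are upright with no visible shift. The arm is clear, with the TCP at 0.19 m and wrist force near zero.
- **Limits of the checks:** The joint values can't be read directly, so these results rest on contact heights and pictures. During the blue and orange pushes the force readings taken mid-travel were near zero rather than about 4 N. The final heights and pictures still show both keys fully in.

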